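# Change the pottery bench's compressed air over from one outlet valve to the other

### The job

Two quarter-turn air valves stand on the bench: one is open (its lever lies roughly along its outlet spout), the other is shut (lever roughly across the spout). Shut the open one first, and only then open the other; turn each lever its quarter turn and press on through the stiff last few degrees until it is hard against its stop. The levers sit a little askew, so feel for the stop rather than trusting the direction; do not force a lever so hard that the valve twists round on its standpipe, leave the pots where they are, and let go at the end.

Things in the scene. Friction and masses are not known exactly. Their poses are not given: they have to be found in the camera images.
- valve_a: The valve OPEN at the start: steel standpipe on a 72 mm flange, fixed to the bench, carrying a brass angle body (48 mm thick, z 38 to 105 mm). Origin on the bench, on the vertical spindle axis; x axis (level) = direction of the outlet spout, z up. The spout, 36 mm thick at most, reaches 90 mm from the axis, its top at z 88 mm.
- lever_a: Lever of the open valve. Origin on the spindle axis at the lever's underside, 118 mm above the bench; x axis along the lever to its free end, z up. Flat steel bar 20 mm wide, 6 thick, then a grey grip from 60 to 145 mm from the axis, 24 mm wide, z 118 to 132 mm. Shuts clockwise seen from above: from along the spout (+x of the valve) to across it (-y of the valve).
- grip_a (a point): Middle of lever_a's grip: 102.5 mm from the spindle axis, 125 mm above the bench. The lever travels 90 degrees between hard stops, but sits askew by a fixed unknown angle up to 6 degrees, so the stops lie up to 6 degrees off the valve's x and -y. Turning takes 0.4 N m (4 N here), the last 5 to 9 degrees before either stop 1.1 N m (11 N here); it stays where left.
- seat_a (a joint): How far valve_a's ball is pressed into its shut seat, rad: 0 = hard on the open stop, 0.15 = hard on the shut stop. It changes only in the stiff last part of the lever's travel: rising when pressed on to the shut stop, falling when pressed on to the open stop. Starts at 0 to 0.06 (open).
- twist_a (a joint): Turn of valve_a's brass body on its standpipe, rad, 0 at the start, positive counter-clockwise from above. It slips only if the lever is pressed with more than 3 N m (about 29 N at the grip's middle); keep it within 0.06 either way.
- valve_b: The valve that is SHUT at the start; the same build as valve_a, origin and axes alike. Either valve may be on the left.
- lever_b: Lever of the shut valve; the same build and behaviour as lever_a. It opens counter-clockwise seen from above: from across the spout (-y of the valve) to along it (+x of the valve).
- grip_b (a point): Middle of lever_b's grip; the same sizes, askew angle (its own, unknown), stops and stiffness as for grip_a.
- seat_b (a joint): The same for valve_b: 0 = hard on the open stop, 0.15 = hard on the shut stop; starts at 0.08 to 0.15 (shut).
- twist_b (a joint): The same for valve_b's brass body, rad, 0 at the start; keep it within 0.06.
- bowl: Bystander: pale unglazed bowl, 90 mm wide, 40 mm high, origin under its centre.
- vase: Bystander: pale unglazed vase, 84 mm wide, 92 mm high, origin under its centre.
- glaze_jar: Bystander: cream jar with a white lid, 70 mm wide, 100 mm high, origin under its centre.

How it is judged:
By the outcome, as a careful person would: the job done as asked, in the order asked, and still so for the second after the job is handed in, with the robot touching nothing.
It also fails if it takes over 54 s, if anything falls off the work surface, if the arm or the gripper's body presses on something with over 40 N, if the wrist force passes 120 N, or if a joint passes its speed limit or range.

### The arm

A 7-joint arm with a two-finger parallel gripper is mounted at the origin on the work surface. World frame = base frame: x ahead of the robot, y to its left, z up, the work surface at z = 0. Lengths are in m, angles in degrees, forces in N, time in s.
With the tool pointing down it reaches from about 0.425 to 0.875 m from the base axis. Payload 4.7 kg.
Tool frame: the origin (TCP) lies on the centre line of the jaws, within the pads' length; the fingertips stand 8 mm ahead of it and the grasp point (between the pads) lies 11 mm behind it; z points along the fingers, y is the direction in which the jaws open and shut (so a half turn about z gives the same grasp; the last joint's range is limited). The gripper opens to 87 mm and grips with 3 to 60 N. Pads are 19 mm wide; open, the fingers measure 117 mm over their backs; the gripper's body (75 mm by 190 mm) begins 51 mm behind the grasp point.
Start: joints at [-62.504, 18.392, -4.016, 83.108, 1.295, 78.541, -3.26], TCP at [0.292, 0.581, 0.231] pointing down, gripper open.
Joint ranges: [-163.93, 163.93], [-17.29, 119.83], [-79.2, 71.16], [3.27, 140.29], [-89.18, 269.18], [5.43, 117.66], [-154.24, 154.24]. Speed limits (degrees/s): [147.25, 147.25, 180, 180, 180, 180, 180].

### API

Orientations are given as [roll, pitch, yaw] about the fixed x, y, z axes, in that order (R = Rz(yaw) Ry(pitch) Rx(roll)).
In Python, from cell import status, vision, workorder gives the robot as it stands.
- The arm moves only by the tool step_arm, never from a script. Its argument "series" is a list of rows, each an object of numbers: "ax", "ay", "az": the turn, a rotation vector about the world's x, y, z in degrees; "x", "y", "z": the shift along the world's x, y, z in m; "claw": the opening in per cent of the stroke, from 0 (shut) to 100 (fully open). In form: [{"ax": .., "ay": .., "az": .., "x": .., "y": .., "z": .., "claw": ..}, ...]. A call has 1 to 12 rows; each row is the pose to reach, as a shift and turn from the pose commanded when the call began; what a row does not reach only later rows make up. A row lasts 1/10 s, in which the tool goes at most 50 mm and 8.59 degrees, less where a joint would pass 70% of its speed; a pose out of reach is approached as far as the arm can. A call with a gripper value outside its range is refused whole. The fingers move at their own pace and stop on an object; "squeeze" is the grip in N (left out, the last holds). Time passes only in rows, so rows that repeat a pose let the fingers close. It gives the time, the measured TCP pose, the force and the opening at its end, in the units of the state.
- status.get_obs(): the state, without advancing time (a new reading comes with each control period).
- vision.read_camera(name): name is "scene" or "top" or "wrist"; returns the picture (480x640x3 uint8, red, green, blue); there is no depth.
- vision.camera_params(name): a dict with "fovy" (degrees; the focal length in pixels is half the picture's height over the tangent of half this angle, whatever the lens; pixels are square), "cx", "cy" (the principal point, pixels), "eye" and "orientation" of the camera in the world; the wrist camera has in their place "tool_from_camera" (4x4, takes a point from camera to tool coordinates, whose origin is the TCP and whose axes are the flange's). Camera axes: x right, y down, z forward; pixel columns grow to the right and rows downward; lengths in m; the calibration is good to about 2 mm. The wrist camera is an equidistant fisheye: a pixel r from the principal point sees the ray r / f radians off the axis. A picture is of the moment at which its call begins: read the wrist's pose just before it. camera_params takes no time and is no camera call.
- workorder.sign_off(): hands the job in, once; it reports no verdict.
The state is a dict: "time_s": time; "qpos": joint angles; "joint_velocities": joint speeds; "effort": joint torques, N m; "tool_pos": TCP position; "tool_rot": TCP orientation; "force": force on the tool from outside, world axes, zero at the start; "wrist_torque": the same for the moment, N m; "grip_width": finger opening in m.
Only numpy, scipy, OpenCV 4.12 (cv2) and the standard library are available. Lean on these libraries where they do the work, as an engineer would, in place of code of your own. Each camera call takes 0.05 s, during which the arm holds its last target.

## Working session

There is one attempt and no reset: what is moved stays moved. The work goes in short steps, Python scripts to look and compute and a tool call to move; the robot and the scene stay as the last step left them, time stands still between calls to the robot, and variables do not carry over. Pictures are saved under pics/ and viewed, and the job is handed in when it is done.

Besides the shell and the picture viewer there is one more tool, called by a JSON object that holds its "name" and its "arguments". step_arm: Moves the arm, as the interface text tells. Its arguments: {"type":"object","properties":{"series":{"type":"array"},"squeeze":{"type":"number"}},"required":["series"]}

```bash
mkdir -p pics; ls
python3 - <<'E'
from cell import status, vision
import cv2
o=status.get_obs(); print(o)
for n in ["scene","top","wrist"]:
    print(n,vision.camera_params(n))
    im=vision.read_camera(n); cv2.imwrite(f"pics/{n}0.png",im[:,:,::-1])
E
```

```text
pics
{'time_s': 0.0, 'qpos': array([-62.50351246,  18.43964764,  -4.01741309,  83.17627968,
         1.29614827,  78.53916783,  -3.26241856]), 'joint_velocities': array([ 0.04565878, -0.11414506,  0.01925733,  0.01168035,  0.00957967,
        0.02431003,  0.02393984]), 'effort': array([ 2.69673028e-04, -4.91286170e+01, -4.03829422e-01, -3.12530816e+01,
       -6.39324356e-02,  4.36741544e-02,  1.95212983e-04]), 'tool_pos': array([0.29173199, 0.58024996, 0.22944301]), 'tool_rot': array([-1.79890221e+02,  6.26762450e-03,  1.53312895e+02]), 'force': array([0.59719552, 0.19404645, 0.16496499]), 'wrist_torque': array([-0.05534086,  0.00762312, -0.01565706]), 'grip_width': 0.08719860260631883}
scene {'fovy': 47.35421158841074, 'cx': 320.1677932108954, 'cy': 234.0305168944553, 'eye': array([ 1.15493138, -0.75907428,  1.042014  ]), 'orientation': array([-134.25750037,   -0.30419506,   39.30109601])}
top {'fovy': 51.234282536379276, 'cx': 323.7993878071949, 'cy': 230.22728463249194, 'eye': array([ 0.38226586, -0.00272382,  1.33665064]), 'orientation': array([-173.38531344,   -1.05923369,  -90.24580949])}
wrist {'fovy': 65.70646984690485, 'cx': 315.2171293305888, 'cy': 249.1083529231836, 'tool_from_camera': array([[-8.16634716e-04, -9.53589573e-01, -3.01108385e-01,
         8.31508762e-02],
       [ 9.99998357e-01, -2.91389240e-04, -1.78928140e-03,
        -6.63330393e-04],
       [ 1.61850034e-03, -3.01109352e-01,  9.53588244e-01,
        -1.53032675e-01],
       [ 0.00000000e+00,  0.00000000e+00,  0.00000000e+00,
         1.00000000e+00]])}
```

View pics/top0.png

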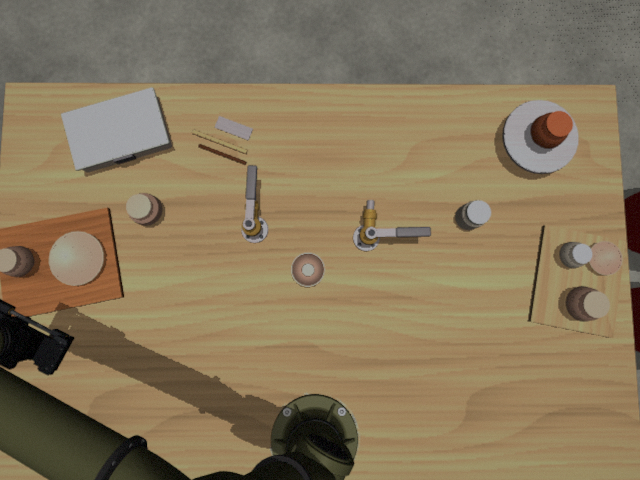

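View pics/scene0.png

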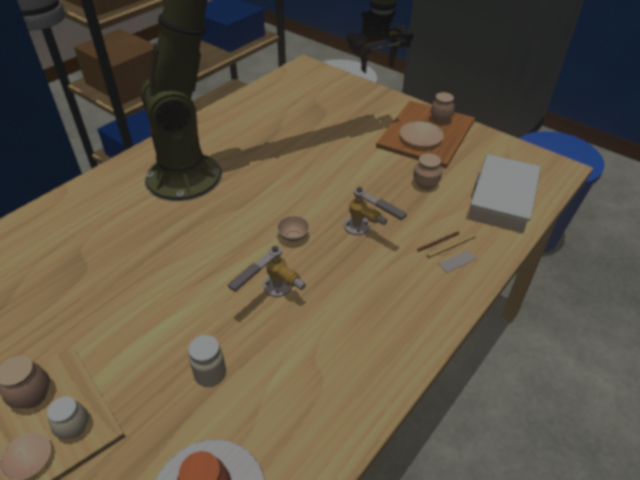

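The top view shows valve A (open) on the left with its lever pivot at about (250,224) and grip at about (252,183). Valve B (shut) is on the right, pivot about (371,233), grip about (413,232). The jar is at (475,214), the bowl at (308,269) and the vase at (144,208). Next I'll measure these properly.

```bash
cat > h.py <<'E'
import numpy as np, cv2
from scipy.spatial.transform import Rotation as R
from cell import vision
def cam(n):
    p=vision.camera_params(n); f=240/np.tan(np.radians(p['fovy']/2))
    return p,f,R.from_euler('xyz',p['orientation'],degrees=True).as_matrix()
def ray(n,u,v):
    p,f,M=cam(n); d=M@np.array([(u-p['cx'])/f,(v-p['cy'])/f,1]); return p['eye'],d
def onz(n,u,v,z):
    e,d=ray(n,u,v); return e+d*(z-e[2])/d[2]
def proj(n,P):
    p,f,M=cam(n); c=M.T@(np.array(P)-p['eye']); return f*c[0]/c[2]+p['cx'],f*c[1]/c[2]+p['cy']
E
python3 - <<'E'
import cv2,numpy as np
from h import *
t=cv2.imread('pics/top0.png'); s=cv2.imread('pics/scene0.png')
a=cv2.resize(t[155:275,225:345],(480,480),interpolation=cv2.INTER_CUBIC)
b=cv2.resize(t[180:260,340:440],(500,400),interpolation=cv2.INTER_CUBIC)
cv2.imwrite('pics/ca.png',cv2.resize(t[155:255,225:285],(360,600),interpolation=cv2.INTER_CUBIC)); cv2.imwrite('pics/cb.png',cv2.resize(t[180:260,340:440],(750,600),interpolation=cv2.INTER_CUBIC))
hsv=cv2.cvtColor(t,cv2.COLOR_BGR2HSV)
m=((hsv[...,1]<60)&(hsv[...,2]>60)).astype('uint8')
n,l,st,c=cv2.connectedComponentsWithStats(m)
for i in range(1,n):
    if 60<st[i,4]<5000: print(st[i],c[i])
for n_,uv,z in [("pa",(250,224),.124),("ga",(252,183),.132),("pb",(371,233),.124),("gb",(413,232),.132),("jar",(477,212),.1),("bowl",(308,269),.04),("vase",(142,206),.092)]:
    print(n_,onz('top',*uv,z).round(4))
E
```

```text
[ 503  100   76   74 3180] [536.71037736 138.85440252]
[215 116  38  24 472] [233.36228814 127.72033898]
[243 165  14  65 615] [250.09918699 197.39349593]
[126 194  26  25 472] [138.35381356 205.93220339]
[367 200   7   9  62] [370.0483871  204.06451613]
[461 200  30  29 617] [475.97568882 213.0534846 ]
[241 217  27  26 259] [257.87644788 232.4980695 ]
[353 225  78  26 872] [387.60091743 234.38302752]
[  50  232   40   43 1088] [ 67.19025735 254.26930147]
[560 242  33  26 659] [575.6616085  254.02427921]
[  0 249  17  23 315] [  6.8984127  259.61269841]
[628 249  12  39 375] [634.01333333 268.504     ]
[598 251  18  11 114] [607.20175439 256.14912281]
[302 263  13  13 136] [307.88970588 269.26470588]
[583 291  27  27 532] [595.90977444 304.03383459]
[636 351   4  60 145] [638.02068966 374.42758621]
[337 400  11  16  87] [341.65517241 409.93103448]
[282 407  10  10  68] [286.77941176 411.82352941]
pa [0.5385 0.154  0.124 ]
ga [0.6384 0.1494 0.132 ]
pb [ 0.5158 -0.141   0.124 ]
gb [ 0.5171 -0.2424  0.132 ]
jar [ 0.5709 -0.4114  0.1   ]
bowl [0.4318 0.0139 0.04  ]
vase [0.5885 0.4281 0.092 ]
```

View pics/ca.png

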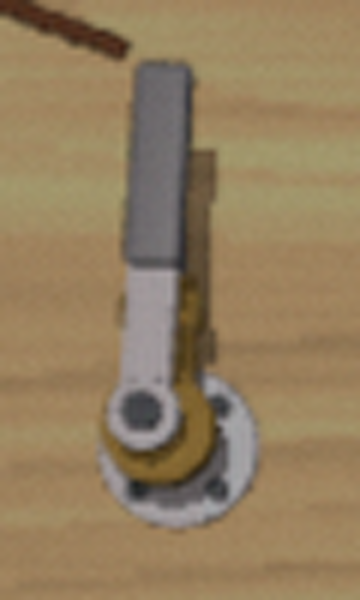

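View pics/cb.png

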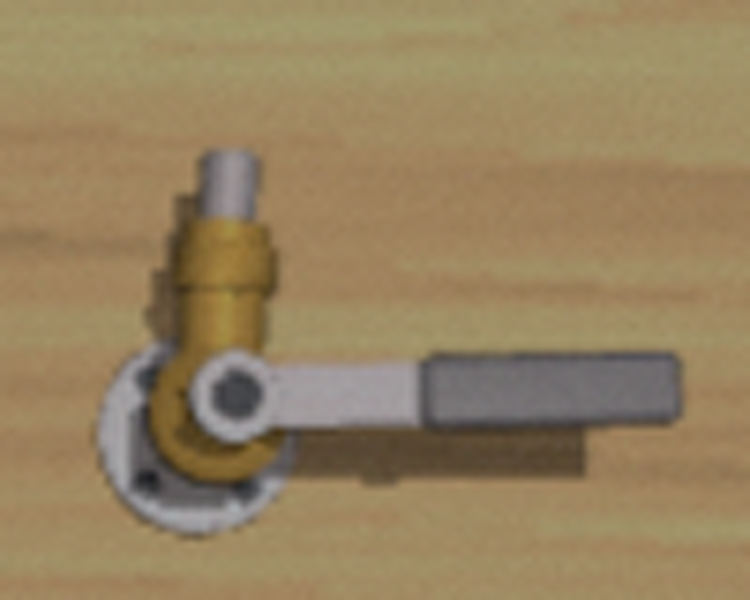

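Run:
```python
import cv2,numpy as np
from h import *
g={}
for nm,pu,gu,fl in [("A",(248.7,223.3),(251.3,182.5),(255,230)),("B",(371.7,232.7),(413.7,231.7),(366.1,238.7))]:
    P=onz('top',*pu,.130); G=onz('top',*gu,.132); F=onz('top',*fl,.008)
    d=G-P; print(nm,"piv",P.round(4),"grip",G.round(4),"flange",F.round(4),"r",np.hypot(*d[:2]).round(4),"ang",np.degrees(np.arctan2(d[1],d[0])).round(1))
    print("scene proj", proj('scene',P),proj('scene',G))
    g[nm]=(P,G)
s=cv2.imread('pics/scene0.png')
s=cv2.resize(s[170:310,215:425],None,fx=3.5,fy=3.5,interpolation=cv2.INTER_CUBIC)
for nm in g:
    for X in g[nm]:
        u,v=proj('scene',X); cv2.circle(s,(int((u-215+.5)*3.5),int((v-170+.5)*3.5)),3,(0,0,255),-1)
cv2.imwrite('pics/sc.png',s)
```

```text
A piv [0.5394 0.1564 0.13  ] grip [0.6397 0.1511 0.132 ] flange [0.5373 0.1555 0.008 ] r 0.1004 ang -3.0
scene proj (np.float64(358.1227556973073), np.float64(190.6219377810762)) (np.float64(389.06618254566354), np.float64(207.39430201367338))
B piv [ 0.5158 -0.142   0.13  ] grip [ 0.5178 -0.2441  0.132 ] flange [ 0.5132 -0.1409  0.008 ] r 0.1021 ang -88.9
scene proj (np.float64(273.3019024377477), np.float64(250.02495286190396)) (np.float64(242.43740849391816), np.float64(275.41106128602695))
```

View pics/sc.png

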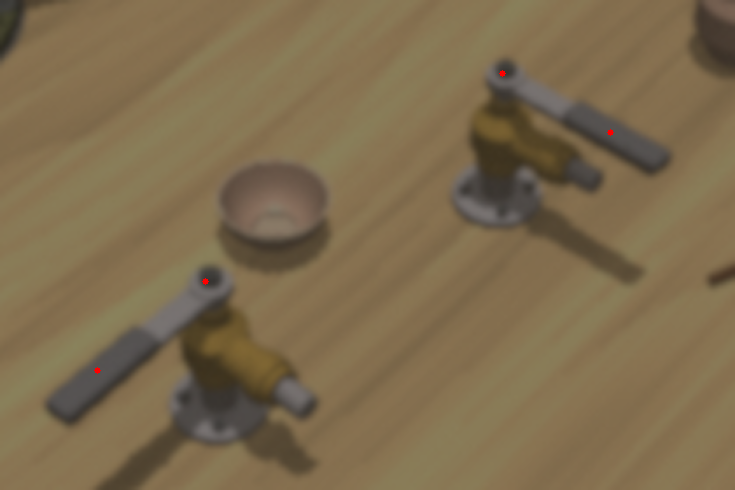

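{"name": "step_arm", "arguments": {"series": [{"x": 0.35,"y": -0.38,"z": 0,"az": -63.3,"claw": 0},{"x": 0.35,"y": -0.38,"z": 0,"az": -63.3,"claw": 0},{"x": 0.35,"y": -0.38,"z": 0,"az": -63.3,"claw": 0},{"x": 0.35,"y": -0.38,"z": 0,"az": -63.3,"claw": 0},{"x": 0.35,"y": -0.38,"z": 0,"az": -63.3,"claw": 0},{"x": 0.35,"y": -0.38,"z": 0,"az": -63.3,"claw": 0},{"x": 0.35,"y": -0.38,"z": 0,"az": -63.3,"claw": 0},{"x": 0.35,"y": -0.38,"z": 0,"az": -63.3,"claw": 0},{"x": 0.35,"y": -0.38,"z": 0,"az": -63.3,"claw": 0},{"x": 0.35,"y": -0.38,"z": 0,"az": -63.3,"claw": 0},{"x": 0.35,"y": -0.38,"z": 0,"az": -63.3,"claw": 0},{"x": 0.35,"y": -0.38,"z": 0,"az": -63.3,"claw": 0}], "squeeze": 20}}

```text
invalid input
```

The reprojected pivots and grips land on the levers in the scene view, so both views agree. The move was refused, so I'll resend it with every key in each row.

{"name": "step_arm", "arguments": {"series": [{"ax": 0,"ay": 0,"az": -63.3,"x": 0.35,"y": -0.38,"z": 0,"claw": 0},{"ax": 0,"ay": 0,"az": -63.3,"x": 0.35,"y": -0.38,"z": 0,"claw": 0},{"ax": 0,"ay": 0,"az": -63.3,"x": 0.35,"y": -0.38,"z": 0,"claw": 0},{"ax": 0,"ay": 0,"az": -63.3,"x": 0.35,"y": -0.38,"z": 0,"claw": 0},{"ax": 0,"ay": 0,"az": -63.3,"x": 0.35,"y": -0.38,"z": 0,"claw": 0},{"ax": 0,"ay": 0,"az": -63.3,"x": 0.35,"y": -0.38,"z": 0,"claw": 0},{"ax": 0,"ay": 0,"az": -63.3,"x": 0.35,"y": -0.38,"z": 0,"claw": 0},{"ax": 0,"ay": 0,"az": -63.3,"x": 0.35,"y": -0.38,"z": 0,"claw": 0},{"ax": 0,"ay": 0,"az": -63.3,"x": 0.35,"y": -0.38,"z": 0,"claw": 0},{"ax": 0,"ay": 0,"az": -63.3,"x": 0.35,"y": -0.38,"z": 0,"claw": 0},{"ax": 0,"ay": 0,"az": -63.3,"x": 0.35,"y": -0.38,"z": 0,"claw": 0},{"ax": 0,"ay": 0,"az": -63.3,"x": 0.35,"y": -0.38,"z": 0,"claw": 0}], "squeeze": 20}}

```text
time_s: 1.35
tool_pos: [0.6437, 0.1962, 0.2299]
tool_rot: [180.0, 0.1, 89.6]
force: [-0.3, -0.7, 0.3]
grip_width: 0.0031
```

{"name": "step_arm", "arguments": {"series": [{"ax": 0,"ay": 0,"az": 0,"x": 0,"y": 0.004,"z": -0.05,"claw": 0},{"ax": 0,"ay": 0,"az": 0,"x": 0,"y": 0.004,"z": -0.1,"claw": 0},{"ax": 0,"ay": 0,"az": 0,"x": 0,"y": 0.004,"z": -0.111,"claw": 0},{"ax": 0,"ay": 0,"az": 0,"x": 0,"y": 0.004,"z": -0.111,"claw": 0},{"ax": 0,"ay": 0,"az": 0,"x": 0,"y": 0.004,"z": -0.111,"claw": 0}]}}

```text
time_s: 1.85
tool_pos: [0.6429, 0.2061, 0.122]
tool_rot: [179.8, -0.1, 90.1]
force: [-0.8, 0.1, 0.2]
grip_width: 0.0003
```

```bash
cat > look.py <<'E'
import sys,cv2
from cell import status, vision
o=status.get_obs()
print({k:(o[k].round(3).tolist() if hasattr(o[k],'round') and k!='time_s' else o[k]) for k in ['time_s','qpos','tool_pos','tool_rot','force','grip_width']})
for n in sys.argv[2:]:
    cv2.imwrite(f"pics/{n}{sys.argv[1]}.png",vision.read_camera(n)[:,:,::-1])
E
cat > plan.py <<'E'
# plan.py side(+1: tool on ccw side) px py r off th0 th1 n x0 y0 yaw0 : shifts from the commanded pose
import sys,numpy as np
s,px,py,r,off,t0,t1,n,x0,y0,w0=map(float,sys.argv[1:])
for t in np.linspace(t0,t1,int(n)):
    a=np.radians(t); u=np.array([np.cos(a),np.sin(a)]); nn=s*np.array([-u[1],u[0]])
    p=np.array([px,py])+r*u+off*nn
    w=t+90
    print(f"th{t:.0f}: x {p[0]-x0:.3f} y {p[1]-y0:.3f} az {w-w0:.1f}  abs {p.round(3)}")
E
python3 look.py 1 wrist top
```

```text
{'time_s': 1.85, 'qpos': [-33.447, 25.546, 17.743, 87.486, -8.175, 68.051, -14.219], 'tool_pos': [0.643, 0.206, 0.122], 'tool_rot': [179.829, -0.082, 90.076], 'force': [-0.785, 0.129, 0.167], 'grip_width': 0.00026987250081219954}
```

View pics/wrist1.png

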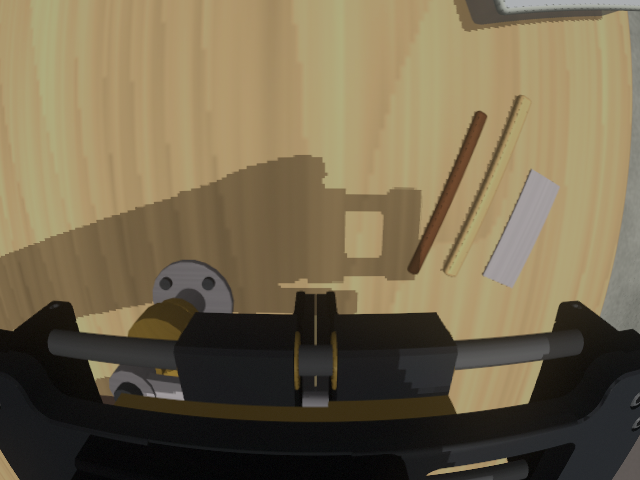

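```bash
python3 plan.py 1 .5385 .156 .105 .0215 4 -40 12 .642 .205 90
```

```text
th4: x -0.000 y -0.020 az 4.0  abs [0.642 0.185]
th0: x 0.001 y -0.027 az 0.0  abs [0.644 0.178]
th-4: x 0.003 y -0.035 az -4.0  abs [0.645 0.17 ]
th-8: x 0.003 y -0.042 az -8.0  abs [0.645 0.163]
th-12: x 0.004 y -0.050 az -12.0  abs [0.646 0.155]
th-16: x 0.003 y -0.057 az -16.0  abs [0.645 0.148]
th-20: x 0.003 y -0.065 az -20.0  abs [0.645 0.14 ]
th-24: x 0.001 y -0.072 az -24.0  abs [0.643 0.133]
th-28: x -0.001 y -0.079 az -28.0  abs [0.641 0.126]
th-32: x -0.003 y -0.086 az -32.0  abs [0.639 0.119]
th-36: x -0.006 y -0.093 az -36.0  abs [0.636 0.112]
th-40: x -0.009 y -0.100 az -40.0  abs [0.633 0.105]
```

{"name": "step_arm", "arguments": {"series": [{"ax": 0,"ay": 0,"az": 0,"x": 0.0,"y": -0.01,"z": 0,"claw": 0},{"ax": 0,"ay": 0,"az": 0,"x": 0.0,"y": -0.02,"z": 0,"claw": 0},{"ax": 0,"ay": 0,"az": 0,"x": 0.001,"y": -0.027,"z": 0,"claw": 0},{"ax": 0,"ay": 0,"az": -4,"x": 0.003,"y": -0.035,"z": 0,"claw": 0},{"ax": 0,"ay": 0,"az": -8,"x": 0.003,"y": -0.042,"z": 0,"claw": 0}]}}

```text
time_s: 2.45
tool_pos: [0.645, 0.1645, 0.1202]
tool_rot: [-180.0, -0.2, 81.9]
force: [1.0, 5.2, 0.6]
grip_width: 0.0002
```

```bash
python3 plan.py 1 .5385 .156 .105 .0215 -14 -80 12 .645 .163 82
```

```text
th-14: x 0.001 y -0.012 az -6.0  abs [0.646 0.151]
th-20: x -0.000 y -0.023 az -12.0  abs [0.645 0.14 ]
th-26: x -0.003 y -0.034 az -18.0  abs [0.642 0.129]
th-32: x -0.006 y -0.044 az -24.0  abs [0.639 0.119]
th-38: x -0.011 y -0.055 az -30.0  abs [0.634 0.108]
th-44: x -0.016 y -0.064 az -36.0  abs [0.629 0.099]
th-50: x -0.023 y -0.074 az -42.0  abs [0.622 0.089]
th-56: x -0.030 y -0.082 az -48.0  abs [0.615 0.081]
th-62: x -0.038 y -0.090 az -54.0  abs [0.607 0.073]
th-68: x -0.047 y -0.096 az -60.0  abs [0.598 0.067]
th-74: x -0.057 y -0.102 az -66.0  abs [0.588 0.061]
th-80: x -0.067 y -0.107 az -72.0  abs [0.578 0.056]
```

{"name": "step_arm", "arguments": {"series": [{"ax": 0,"ay": 0,"az": -6,"x": 0.001,"y": -0.012,"z": 0,"claw": 0},{"ax": 0,"ay": 0,"az": -12,"x": 0.0,"y": -0.023,"z": 0,"claw": 0},{"ax": 0,"ay": 0,"az": -18,"x": -0.003,"y": -0.034,"z": 0,"claw": 0},{"ax": 0,"ay": 0,"az": -24,"x": -0.006,"y": -0.044,"z": 0,"claw": 0},{"ax": 0,"ay": 0,"az": -30,"x": -0.011,"y": -0.055,"z": 0,"claw": 0},{"ax": 0,"ay": 0,"az": -36,"x": -0.016,"y": -0.064,"z": 0,"claw": 0},{"ax": 0,"ay": 0,"az": -42,"x": -0.023,"y": -0.074,"z": 0,"claw": 0},{"ax": 0,"ay": 0,"az": -48,"x": -0.03,"y": -0.082,"z": 0,"claw": 0},{"ax": 0,"ay": 0,"az": -54,"x": -0.038,"y": -0.09,"z": 0,"claw": 0},{"ax": 0,"ay": 0,"az": -60,"x": -0.047,"y": -0.096,"z": 0,"claw": 0},{"ax": 0,"ay": 0,"az": -66,"x": -0.057,"y": -0.102,"z": 0,"claw": 0}]}}

```text
time_s: 3.55
tool_pos: [0.5895, 0.0623, 0.1206]
tool_rot: [-179.9, -0.3, 15.8]
force: [4.3, 4.1, 0.1]
grip_width: 0.0002
```

```bash
python3 look.py 2 top; python3 plan.py 1 .5385 .156 .105 .0215 -75 -100 26 .588 .061 16
```

```text
{'time_s': 3.55, 'qpos': [-37.148, 17.519, 33.951, 100.614, -10.907, 64.833, -74.032], 'tool_pos': [0.59, 0.062, 0.121], 'tool_rot': [-179.876, -0.31, 15.777], 'force': [4.306, 4.078, 0.056], 'grip_width': 0.00023870177662714605}
th-75: x -0.002 y -0.001 az -1.0  abs [0.586 0.06 ]
th-76: x -0.003 y -0.002 az -2.0  abs [0.585 0.059]
th-77: x -0.005 y -0.002 az -3.0  abs [0.583 0.059]
th-78: x -0.007 y -0.003 az -4.0  abs [0.581 0.058]
th-79: x -0.008 y -0.004 az -5.0  abs [0.58  0.057]
th-80: x -0.010 y -0.005 az -6.0  abs [0.578 0.056]
th-81: x -0.012 y -0.005 az -7.0  abs [0.576 0.056]
th-82: x -0.014 y -0.006 az -8.0  abs [0.574 0.055]
th-83: x -0.015 y -0.007 az -9.0  abs [0.573 0.054]
th-84: x -0.017 y -0.007 az -10.0  abs [0.571 0.054]
th-85: x -0.019 y -0.008 az -11.0  abs [0.569 0.053]
th-86: x -0.021 y -0.008 az -12.0  abs [0.567 0.053]
th-87: x -0.023 y -0.009 az -13.0  abs [0.565 0.052]
th-88: x -0.024 y -0.009 az -14.0  abs [0.564 0.052]
th-89: x -0.026 y -0.010 az -15.0  abs [0.562 0.051]
th-90: x -0.028 y -0.010 az -16.0  abs [0.56  0.051]
th-91: x -0.030 y -0.010 az -17.0  abs [0.558 0.051]
th-92: x -0.032 y -0.011 az -18.0  abs [0.556 0.05 ]
th-93: x -0.034 y -0.011 az -19.0  abs [0.554 0.05 ]
th-94: x -0.035 y -0.011 az -20.0  abs [0.553 0.05 ]
th-95: x -0.037 y -0.011 az -21.0  abs [0.551 0.05 ]
th-96: x -0.039 y -0.012 az -22.0  abs [0.549 0.049]
th-97: x -0.041 y -0.012 az -23.0  abs [0.547 0.049]
th-98: x -0.043 y -0.012 az -24.0  abs [0.545 0.049]
th-99: x -0.045 y -0.012 az -25.0  abs [0.543 0.049]
th-100: x -0.047 y -0.012 az -26.0  abs [0.541 0.049]
```

View pics/top2.png

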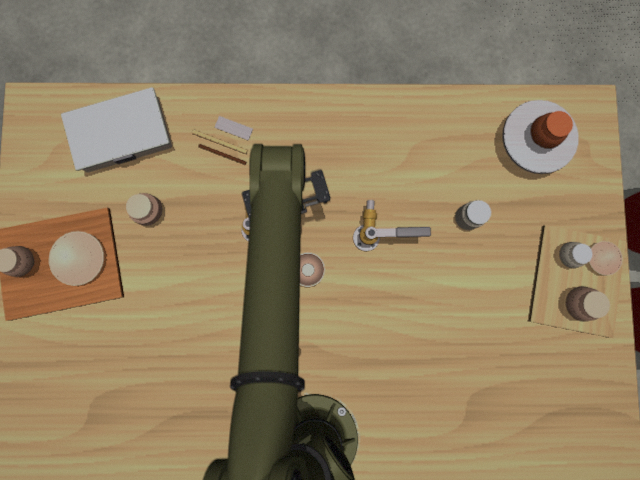

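The arm hides lever A from the top camera. The force along the push is still about 5 N, so the lever is following. I'll slow down and go by force from here.

{"name": "step_arm", "arguments": {"series": [{"ax": 0,"ay": 0,"az": -2,"x": -0.003,"y": -0.002,"z": 0,"claw": 0},{"ax": 0,"ay": 0,"az": -4,"x": -0.007,"y": -0.003,"z": 0,"claw": 0},{"ax": 0,"ay": 0,"az": -6,"x": -0.01,"y": -0.005,"z": 0,"claw": 0},{"ax": 0,"ay": 0,"az": -8,"x": -0.014,"y": -0.006,"z": 0,"claw": 0},{"ax": 0,"ay": 0,"az": -9,"x": -0.015,"y": -0.007,"z": 0,"claw": 0}]}}

```text
time_s: 4.1
tool_pos: [0.5772, 0.0554, 0.1216]
tool_rot: [-179.9, -0.6, 7.1]
force: [8.6, 4.7, -2.1]
grip_width: 0.0006
```

{"name": "step_arm", "arguments": {"series": [{"ax": 0,"ay": 0,"az": -1,"x": -0.002,"y": -0.001,"z": 0,"claw": 0},{"ax": 0,"ay": 0,"az": -2,"x": -0.004,"y": -0.001,"z": 0,"claw": 0}]}}

```text
time_s: 4.3
tool_pos: [0.5737, 0.0543, 0.1217]
tool_rot: [-179.9, -0.6, 5.1]
force: [9.4, 4.4, -0.5]
grip_width: 0.0003
```

{"name": "step_arm", "arguments": {"series": [{"ax": 0,"ay": 0,"az": -1,"x": -0.002,"y": 0,"z": 0,"claw": 0},{"ax": 0,"ay": 0,"az": -1,"x": -0.002,"y": 0,"z": 0,"claw": 0}]}}

```text
time_s: 4.5
tool_pos: [0.5715, 0.0536, 0.1217]
tool_rot: [-179.9, -0.6, 4.1]
force: [8.3, 2.6, -1.9]
grip_width: 0.0005
```

{"name": "step_arm", "arguments": {"series": [{"ax": 0,"ay": 0,"az": -1,"x": -0.002,"y": 0,"z": 0,"claw": 0},{"ax": 0,"ay": 0,"az": -2,"x": -0.004,"y": -0.001,"z": 0,"claw": 0}]}}

```text
time_s: 4.7
tool_pos: [0.568, 0.0525, 0.1218]
tool_rot: [-179.9, -0.7, 2.1]
force: [9.3, 3.4, -0.9]
grip_width: 0.0005
```

{"name": "step_arm", "arguments": {"series": [{"ax": 0,"ay": 0,"az": -1,"x": -0.002,"y": 0,"z": 0,"claw": 0},{"ax": 0,"ay": 0,"az": -1,"x": -0.002,"y": 0,"z": 0,"claw": 0}]}}

```text
time_s: 4.9
tool_pos: [0.566, 0.0521, 0.1219]
tool_rot: [-179.9, -0.7, 1.1]
force: [10.5, 2.2, -1.0]
grip_width: 0.0005
```

{"name": "step_arm", "arguments": {"series": [{"ax": 0,"ay": 0,"az": -1,"x": -0.002,"y": 0,"z": 0,"claw": 0},{"ax": 0,"ay": 0,"az": -1,"x": -0.002,"y": 0,"z": 0,"claw": 0}]}}

```text
time_s: 5.1
tool_pos: [0.565, 0.0518, 0.1222]
tool_rot: [-179.9, -0.8, 0.1]
force: [12.0, 1.7, -2.3]
grip_width: 0.0007
```

{"name": "step_arm", "arguments": {"series": [{"ax": 0,"ay": 0,"az": 0,"x": -0.002,"y": 0,"z": 0,"claw": 0},{"ax": 0,"ay": 0,"az": 0,"x": -0.002,"y": 0,"z": 0,"claw": 0}]}}

```text
time_s: 5.3
tool_pos: [0.564, 0.0518, 0.1226]
tool_rot: [-179.9, -0.9, 0.1]
force: [14.1, 0.9, -1.2]
grip_width: 0.0004
```

{"name": "step_arm", "arguments": {"series": [{"ax": 0,"ay": 0,"az": 0,"x": -0.002,"y": 0,"z": 0,"claw": 0},{"ax": 0,"ay": 0,"az": 0,"x": -0.002,"y": 0,"z": 0,"claw": 0}]}}

```text
time_s: 5.5
tool_pos: [0.5631, 0.0517, 0.123]
tool_rot: [-179.9, -1.1, 0.1]
force: [16.5, 1.8, -2.2]
grip_width: 0.0006
```

{"name": "step_arm", "arguments": {"series": [{"ax": 0,"ay": 0,"az": 0,"x": -0.002,"y": 0,"z": 0,"claw": 0},{"ax": 0,"ay": 0,"az": 0,"x": -0.002,"y": 0,"z": 0,"claw": 0}]}}

```text
time_s: 5.7
tool_pos: [0.5621, 0.0517, 0.1233]
tool_rot: [-179.9, -1.2, 0.1]
force: [17.9, 1.5, -3.0]
grip_width: 0.0003
```

{"name": "step_arm", "arguments": {"series": [{"ax": 0,"ay": 0,"az": 0,"x": -0.002,"y": 0,"z": 0,"claw": 0},{"ax": 0,"ay": 0,"az": 0,"x": -0.002,"y": 0,"z": 0,"claw": 0}]}}

```text
time_s: 5.9
tool_pos: [0.5612, 0.0516, 0.1237]
tool_rot: [-179.9, -1.3, 0.1]
force: [20.5, 1.9, -3.4]
grip_width: 0.0005
```

{"name": "step_arm", "arguments": {"series": [{"ax": 0,"ay": 0,"az": 0,"x": -0.001,"y": 0,"z": 0,"claw": 0},{"ax": 0,"ay": 0,"az": 0,"x": -0.001,"y": 0,"z": 0,"claw": 0},{"ax": 0,"ay": 0,"az": 0,"x": -0.001,"y": 0,"z": 0,"claw": 0},{"ax": 0,"ay": 0,"az": 0,"x": -0.001,"y": 0,"z": 0,"claw": 0}]}}

```text
time_s: 6.3
tool_pos: [0.5609, 0.0516, 0.1239]
tool_rot: [-179.9, -1.4, 0.1]
force: [21.7, 2.1, -3.8]
grip_width: 0.0005
```

```bash
python3 look.py 3 scene wrist; python3 -c "
import cv2
s=cv2.imread('pics/scene3.png');cv2.imwrite('pics/sc3.png',cv2.resize(s[150:310,215:425],None,fx=3.5,fy=3.5,interpolation=cv2.INTER_CUBIC))"
```

```text
{'time_s': 6.3, 'qpos': [-40.787, 12.836, 37.017, 105.645, -8.591, 62.877, -90.655], 'tool_pos': [0.561, 0.052, 0.124], 'tool_rot': [-179.936, -1.415, 0.059], 'force': [21.688, 2.073, -3.752], 'grip_width': 0.0005476355351595976}
```

View pics/sc3.png

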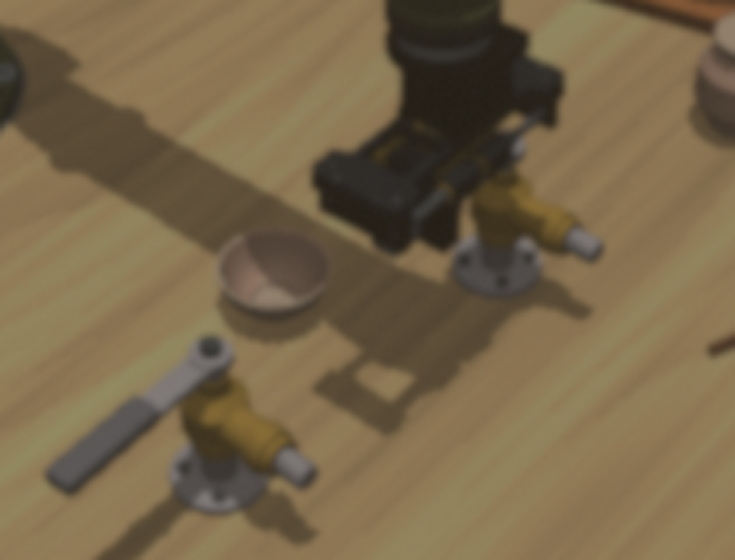

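View pics/wrist3.png

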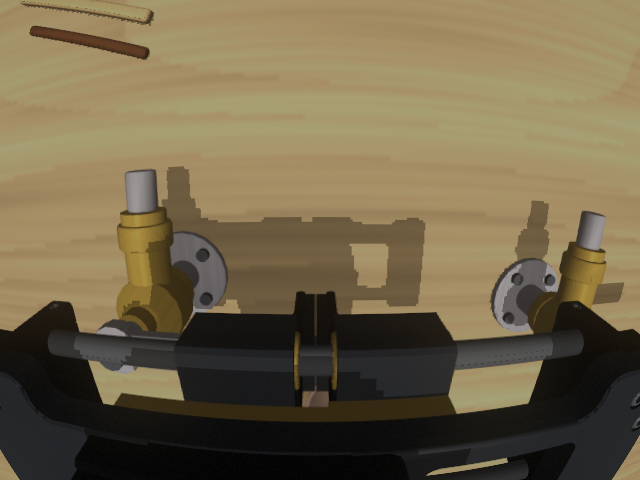

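{"name": "step_arm", "arguments": {"series": [{"ax": 0,"ay": 0,"az": 0,"x": 0.004,"y": 0,"z": 0,"claw": 0},{"ax": 0,"ay": 0,"az": 0,"x": 0.004,"y": 0,"z": 0,"claw": 0}]}}

```text
time_s: 6.6
tool_pos: [0.5619, 0.0515, 0.1227]
tool_rot: [-180.0, -1.0, 0.1]
force: [15.2, 1.1, -2.5]
grip_width: 0.0005
```

{"name": "step_arm", "arguments": {"series": [{"ax": 0,"ay": 0,"az": 0,"x": 0.004,"y": 0,"z": 0,"claw": 0},{"ax": 0,"ay": 0,"az": 0,"x": 0.004,"y": 0,"z": 0,"claw": 0}]}}

```text
time_s: 6.8
tool_pos: [0.5634, 0.0516, 0.1218]
tool_rot: [-180.0, -0.7, 0.1]
force: [9.7, 1.6, -0.5]
grip_width: 0.0006
```

{"name": "step_arm", "arguments": {"series": [{"ax": 0,"ay": 0,"az": 0,"x": 0.003,"y": 0,"z": 0,"claw": 0},{"ax": 0,"ay": 0,"az": 0,"x": 0.003,"y": 0,"z": 0,"claw": 0}]}}

```text
time_s: 7.0
tool_pos: [0.5643, 0.0516, 0.121]
tool_rot: [-180.0, -0.4, 0.1]
force: [5.5, 1.1, -0.9]
grip_width: 0.0001
```

{"name": "step_arm", "arguments": {"series": [{"ax": 0,"ay": 0,"az": 0,"x": 0.03,"y": 0,"z": 0,"claw": 0},{"ax": 0,"ay": 0,"az": 0,"x": 0.04,"y": 0,"z": 0.04,"claw": 0},{"ax": 0,"ay": 0,"az": 0,"x": 0.04,"y": 0,"z": 0.09,"claw": 0},{"ax": 0,"ay": 0,"az": 0,"x": 0.02,"y": -0.04,"z": 0.11,"claw": 0},{"ax": 0,"ay": 0,"az": 0,"x": 0,"y": -0.085,"z": 0.11,"claw": 0},{"ax": 0,"ay": 0,"az": 0,"x": -0.02,"y": -0.13,"z": 0.11,"claw": 0},{"ax": 0,"ay": 0,"az": 0,"x": -0.04,"y": -0.175,"z": 0.11,"claw": 0},{"ax": 0,"ay": 0,"az": 0,"x": -0.06,"y": -0.22,"z": 0.11,"claw": 0},{"ax": 0,"ay": 0,"az": 0,"x": -0.08,"y": -0.265,"z": 0.11,"claw": 0},{"ax": 0,"ay": 0,"az": 0,"x": -0.096,"y": -0.298,"z": 0.11,"claw": 0},{"ax": 0,"ay": 0,"az": 0,"x": -0.096,"y": -0.298,"z": 0.11,"claw": 0}]}}

```text
time_s: 8.1
tool_pos: [0.4608, -0.2536, 0.2303]
tool_rot: [179.9, 0.0, -0.6]
force: [0.2, 0.5, 0.4]
grip_width: 0.0005
```

```bash
python3 look.py 4 top scene; python3 -c "
import cv2
s=cv2.imread('pics/top4.png');cv2.imwrite('pics/ca4.png',cv2.resize(s[180:260,225:325],None,fx=7.5,fy=7.5,interpolation=cv2.INTER_CUBIC))
s=cv2.imread('pics/scene4.png');cv2.imwrite('pics/sc4.png',cv2.resize(s[150:310,215:425],None,fx=3.5,fy=3.5,interpolation=cv2.INTER_CUBIC))"
```

```text
{'time_s': 8.1, 'qpos': [-23.091, 3.151, 51.222, 102.261, -2.43, 75.725, -61.885], 'tool_pos': [0.461, -0.254, 0.23], 'tool_rot': [179.887, 0.0, -0.571], 'force': [0.171, 0.505, 0.388], 'grip_width': 0.00047351021966864873}
```

View pics/ca4.png

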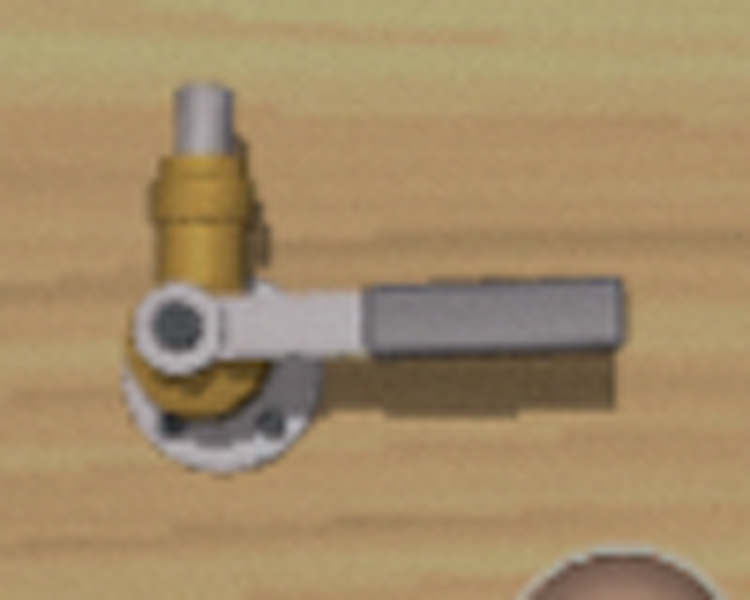

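View pics/sc4.png

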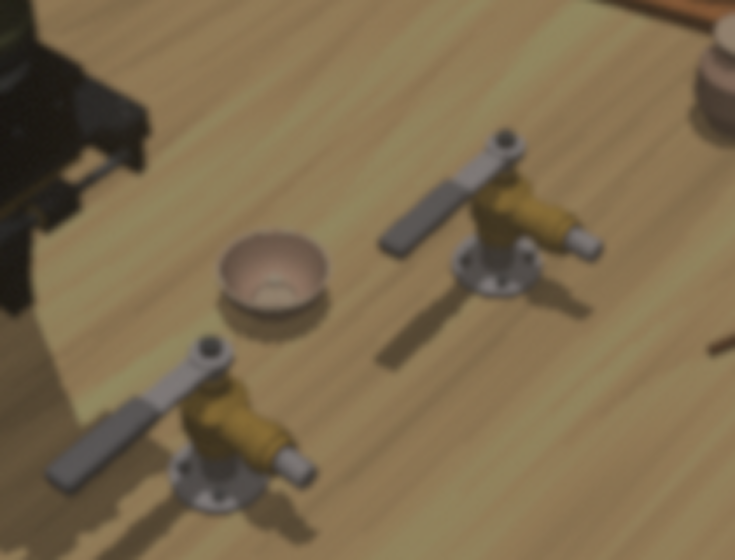

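Run:
```python
import cv2,numpy as np
from h import *
def ang(im,box):
    x0,y0,x1,y1=box
    t=cv2.imread(im)[y0:y1,x0:x1].astype(int); hsv=cv2.cvtColor(t.astype('uint8'),cv2.COLOR_BGR2HSV)
    m=((hsv[...,1]<45)&(hsv[...,2]>70)&(hsv[...,2]<150)).astype('uint8')
    n,l,st,c=cv2.connectedComponentsWithStats(m); i=1+st[1:,4].argmax()
    ys,xs=np.where(l==i)
    P=np.array([onz('top',x+x0,y+y0,.132)[:2] for x,y in zip(xs,ys)])
    vx,vy,cx,cy=cv2.fitLine(P.astype(np.float32),cv2.DIST_L2,0,.01,.01).ravel()
    r=cv2.minAreaRect(P.astype(np.float32)*1000)
    print(im,st[i],"centre",P.mean(0).round(4),"line ang",np.degrees(np.arctan2(vy,vx)).round(2),"rect",np.round(r[1],1),round(r[2],2))
ang('pics/top0.png',(240,160,262,200))
ang('pics/top0.png',(396,222,436,242))
ang('pics/top4.png',(272,212,312,230))
ang('pics/top4.png',(396,222,436,242))
P=onz('top',248.6,223.3,.13);G=onz('top',290.7,222.1,.132);d=G-P
print(np.degrees(np.arctan2(d[1],d[0])),np.hypot(*d[:2]))
```

```text
pics/top0.png [  6   6  11  34 301] centre [0.6398 0.1524] line ang -3.39 rect [22.8 83.1] 87.27
pics/top0.png [  0   5  35  10 316] centre [ 0.5184 -0.2417] line ang -87.82 rect [83.1 22. ] 89.88
pics/top4.png [  1   5  35  11 321] centre [0.5425 0.0558] line ang -88.04 rect [22.6 82.9] 1.95
pics/top4.png [  0   5  26  10 147] centre [ 0.5212 -0.2359] line ang 86.73 rect [61.2 22. ] 89.88
-88.60696215507771 0.10207494251486066
```

Lever A's measured angle went from about -3° to about -88°, roughly 85.5° of travel. Depending on where it started, it may be a degree or so short. It was also still creeping slightly as I pressed, so I'll go back and press again before starting B.

{"name": "step_arm", "arguments": {"series": [{"ax": 0,"ay": 0,"az": 1,"x": 0.02,"y": 0.045,"z": 0,"claw": 0},{"ax": 0,"ay": 0,"az": 1,"x": 0.04,"y": 0.09,"z": 0,"claw": 0},{"ax": 0,"ay": 0,"az": 2,"x": 0.06,"y": 0.135,"z": 0,"claw": 0},{"ax": 0,"ay": 0,"az": 2,"x": 0.08,"y": 0.18,"z": 0,"claw": 0},{"ax": 0,"ay": 0,"az": 2,"x": 0.1,"y": 0.225,"z": 0,"claw": 0},{"ax": 0,"ay": 0,"az": 2,"x": 0.12,"y": 0.27,"z": 0,"claw": 0},{"ax": 0,"ay": 0,"az": 2,"x": 0.135,"y": 0.298,"z": 0,"claw": 0},{"ax": 0,"ay": 0,"az": 2,"x": 0.135,"y": 0.298,"z": -0.04,"claw": 0},{"ax": 0,"ay": 0,"az": 2,"x": 0.135,"y": 0.298,"z": -0.08,"claw": 0},{"ax": 0,"ay": 0,"az": 2,"x": 0.135,"y": 0.298,"z": -0.11,"claw": 0},{"ax": 0,"ay": 0,"az": 2,"x": 0.135,"y": 0.298,"z": -0.11,"claw": 0}]}}

```text
time_s: 9.3
tool_pos: [0.5962, 0.0536, 0.1146]
tool_rot: [179.9, 0.6, 2.2]
force: [-1.0, 0.5, -0.7]
grip_width: 0.0004
```

{"name": "step_arm", "arguments": {"series": [{"ax": 0,"ay": 0,"az": 0,"x": -0.01,"y": 0,"z": 0,"claw": 0},{"ax": 0,"ay": 0,"az": 0,"x": -0.02,"y": 0,"z": 0,"claw": 0},{"ax": 0,"ay": 0,"az": 0,"x": -0.03,"y": 0,"z": 0,"claw": 0},{"ax": 0,"ay": 0,"az": 0,"x": -0.038,"y": 0,"z": 0,"claw": 0},{"ax": 0,"ay": 0,"az": 0,"x": -0.038,"y": 0,"z": 0,"claw": 0}]}}

```text
time_s: 9.8
tool_pos: [0.5646, 0.0519, 0.1222]
tool_rot: [-179.9, -0.5, 2.0]
force: [5.7, 0.2, -1.2]
grip_width: 0.0004
```

{"name": "step_arm", "arguments": {"series": [{"ax": 0,"ay": 0,"az": 0,"x": -0.003,"y": 0,"z": 0,"claw": 0},{"ax": 0,"ay": 0,"az": 0,"x": -0.006,"y": 0,"z": 0,"claw": 0},{"ax": 0,"ay": 0,"az": 0,"x": -0.006,"y": 0,"z": 0,"claw": 0}]}}

```text
time_s: 10.1
tool_pos: [0.5632, 0.0519, 0.1236]
tool_rot: [-179.9, -1.1, 2.0]
force: [14.8, -0.7, -2.1]
grip_width: 0.0003
```

{"name": "step_arm", "arguments": {"series": [{"ax": 0,"ay": 0,"az": 0,"x": -0.002,"y": 0,"z": 0,"claw": 0},{"ax": 0,"ay": 0,"az": 0,"x": -0.004,"y": 0,"z": 0,"claw": 0},{"ax": 0,"ay": 0,"az": 0,"x": -0.004,"y": 0,"z": 0,"claw": 0}]}}

```text
time_s: 10.4
tool_pos: [0.5618, 0.0519, 0.1245]
tool_rot: [-180.0, -1.4, 2.0]
force: [20.4, -0.1, -3.7]
grip_width: 0.0007
```

{"name": "step_arm", "arguments": {"series": [{"ax": 0,"ay": 0,"az": 0,"x": -0.002,"y": 0,"z": 0,"claw": 0},{"ax": 0,"ay": 0,"az": 0,"x": -0.002,"y": 0,"z": 0,"claw": 0},{"ax": 0,"ay": 0,"az": 0,"x": -0.002,"y": 0,"z": 0,"claw": 0}]}}

```text
time_s: 10.7
tool_pos: [0.5609, 0.0518, 0.1248]
tool_rot: [-180.0, -1.5, 2.0]
force: [21.8, 0.5, -4.2]
grip_width: 0.0003
```

{"name": "step_arm", "arguments": {"series": [{"ax": 0,"ay": 0,"az": 0,"x": -0.002,"y": 0,"z": 0,"claw": 0},{"ax": 0,"ay": 0,"az": 0,"x": -0.002,"y": 0,"z": 0,"claw": 0},{"ax": 0,"ay": 0,"az": 0,"x": -0.002,"y": 0,"z": 0,"claw": 0}]}}

```text
time_s: 11.0
tool_pos: [0.5599, 0.0518, 0.1252]
tool_rot: [-180.0, -1.7, 2.0]
force: [24.2, 0.4, -5.2]
grip_width: 0.0006
```

{"name": "step_arm", "arguments": {"series": [{"ax": 0,"ay": 0,"az": 0,"x": -0.001,"y": 0,"z": 0,"claw": 0},{"ax": 0,"ay": 0,"az": 0,"x": -0.001,"y": 0,"z": 0,"claw": 0},{"ax": 0,"ay": 0,"az": 0,"x": -0.001,"y": 0,"z": 0,"claw": 0}]}}

```text
time_s: 11.3
tool_pos: [0.5596, 0.0518, 0.1254]
tool_rot: [-180.0, -1.8, 2.0]
force: [25.3, -0.4, -5.9]
grip_width: 0.0004
```

{"name": "step_arm", "arguments": {"series": [{"ax": 0,"ay": 0,"az": 0,"x": 0.03,"y": 0,"z": 0,"claw": 0},{"ax": 0,"ay": 0,"az": 0,"x": 0.055,"y": 0,"z": 0.02,"claw": 0},{"ax": 0,"ay": 0,"az": 0,"x": 0.055,"y": 0,"z": 0.065,"claw": 0},{"ax": 0,"ay": 0,"az": 0,"x": 0.05,"y": -0.01,"z": 0.11,"claw": 0},{"ax": 0,"ay": 0,"az": -1,"x": 0.03,"y": -0.05,"z": 0.11,"claw": 0},{"ax": 0,"ay": 0,"az": -1,"x": 0.01,"y": -0.095,"z": 0.11,"claw": 0},{"ax": 0,"ay": 0,"az": -1,"x": -0.01,"y": -0.14,"z": 0.11,"claw": 0},{"ax": 0,"ay": 0,"az": -2,"x": -0.03,"y": -0.185,"z": 0.11,"claw": 0},{"ax": 0,"ay": 0,"az": -2,"x": -0.05,"y": -0.23,"z": 0.11,"claw": 0},{"ax": 0,"ay": 0,"az": -2,"x": -0.07,"y": -0.275,"z": 0.11,"claw": 0},{"ax": 0,"ay": 0,"az": -2,"x": -0.085,"y": -0.298,"z": 0.11,"claw": 0},{"ax": 0,"ay": 0,"az": -2,"x": -0.085,"y": -0.298,"z": 0.11,"claw": 0}]}}

```text
time_s: 12.5
tool_pos: [0.4586, -0.2512, 0.2306]
tool_rot: [-180.0, -0.1, -0.5]
force: [0.9, 0.3, -0.7]
grip_width: 0.0001
```

```bash
python3 look.py 5 top
cat > ang.py <<'E'
import cv2,numpy as np,sys
from h import *
def ang(im,box):
    x0,y0,x1,y1=box
    t=cv2.imread(im)[y0:y1,x0:x1]; hsv=cv2.cvtColor(t,cv2.COLOR_BGR2HSV)
    m=((hsv[...,1]<45)&(hsv[...,2]>70)&(hsv[...,2]<150)).astype('uint8')
    n,l,st,c=cv2.connectedComponentsWithStats(m); i=1+st[1:,4].argmax()
    ys,xs=np.where(l==i)
    P=np.array([onz('top',x+x0,y+y0,.132)[:2] for x,y in zip(xs,ys)])
    vx,vy,cx,cy=cv2.fitLine(P.astype(np.float32),cv2.DIST_L2,0,.01,.01).ravel()
    print(im,"area",st[i,4],"centre",P.mean(0).round(4),"ang",np.degrees(np.arctan2(vy,vx)).round(2))
if __name__=="__main__": ang(sys.argv[1],list(map(int,sys.argv[2:6])))
E
python3 ang.py pics/top4.png 272 212 312 230;python3 ang.py pics/top5.png 272 212 312 230
python3 -c "
import cv2
a=cv2.imread('pics/top4.png')[170:260,225:325];b=cv2.imread('pics/top5.png')[170:260,225:325]
import numpy as np
cv2.imwrite('pics/ca5.png',cv2.resize(np.hstack([a,b]),None,fx=4,fy=4,interpolation=cv2.INTER_CUBIC))"
```

```text
{'time_s': 12.5, 'qpos': [-23.577, 2.489, 51.351, 102.661, -2.059, 75.712, -62.249], 'tool_pos': [0.459, -0.251, 0.231], 'tool_rot': [-179.992, -0.096, -0.502], 'force': [0.902, 0.27, -0.661], 'grip_width': 7.917214367764988e-05}
pics/top4.png area 321 centre [0.5425 0.0558] ang -88.04
pics/top5.png area 321 centre [0.5426 0.0556] ang -88.02
```

View pics/ca5.png

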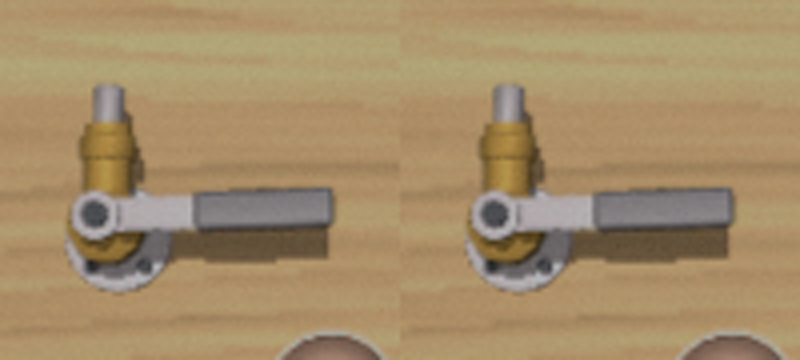

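The picture after the second press shows the lever unmoved (-88.04° before, -88.02° after), even at 25 N. So it is hard on its stop, and the spout hasn't turned. Now valve B.

```bash
python3 plan.py -1 .515 -.1415 .105 .0215 -96 -30 12 .462 -.246 0;  python3 plan.py -1 .515 -.1415 .105 .0215 -27 10 38 .462 -.246 0
```

```text
th-96: x 0.021 y 0.002 az -6.0  abs [ 0.483 -0.244]
th-90: x 0.031 y -0.001 az 0.0  abs [ 0.494 -0.246]
th-84: x 0.043 y -0.002 az 6.0  abs [ 0.505 -0.248]
th-78: x 0.054 y -0.003 az 12.0  abs [ 0.516 -0.249]
th-72: x 0.065 y -0.002 az 18.0  abs [ 0.527 -0.248]
th-66: x 0.076 y -0.000 az 24.0  abs [ 0.538 -0.246]
th-60: x 0.087 y 0.003 az 30.0  abs [ 0.549 -0.243]
th-54: x 0.097 y 0.007 az 36.0  abs [ 0.559 -0.239]
th-48: x 0.107 y 0.012 az 42.0  abs [ 0.569 -0.234]
th-42: x 0.117 y 0.018 az 48.0  abs [ 0.579 -0.228]
th-36: x 0.125 y 0.025 az 54.0  abs [ 0.587 -0.221]
th-30: x 0.133 y 0.033 az 60.0  abs [ 0.595 -0.213]
th-27: x 0.137 y 0.038 az 63.0  abs [ 0.599 -0.208]
th-26: x 0.138 y 0.039 az 64.0  abs [ 0.6   -0.207]
th-25: x 0.139 y 0.041 az 65.0  abs [ 0.601 -0.205]
th-24: x 0.140 y 0.042 az 66.0  abs [ 0.602 -0.204]
th-23: x 0.141 y 0.044 az 67.0  abs [ 0.603 -0.202]
th-22: x 0.142 y 0.045 az 68.0  abs [ 0.604 -0.201]
th-21: x 0.143 y 0.047 az 69.0  abs [ 0.605 -0.199]
th-20: x 0.144 y 0.048 az 70.0  abs [ 0.606 -0.198]
th-19: x 0.145 y 0.050 az 71.0  abs [ 0.607 -0.196]
th-18
[... 773 characters left out ...]
: x 0.157 y 0.078 az 87.0  abs [ 0.619 -0.168]
th-2: x 0.157 y 0.079 az 88.0  abs [ 0.619 -0.167]
th-1: x 0.158 y 0.081 az 89.0  abs [ 0.62  -0.165]
th0: x 0.158 y 0.083 az 90.0  abs [ 0.62  -0.163]
th1: x 0.158 y 0.085 az 91.0  abs [ 0.62  -0.161]
th2: x 0.159 y 0.087 az 92.0  abs [ 0.621 -0.159]
th3: x 0.159 y 0.089 az 93.0  abs [ 0.621 -0.157]
th4: x 0.159 y 0.090 az 94.0  abs [ 0.621 -0.156]
th5: x 0.159 y 0.092 az 95.0  abs [ 0.621 -0.154]
th6: x 0.160 y 0.094 az 96.0  abs [ 0.622 -0.152]
th7: x 0.160 y 0.096 az 97.0  abs [ 0.622 -0.15 ]
th8: x 0.160 y 0.098 az 98.0  abs [ 0.622 -0.148]
th9: x 0.160 y 0.100 az 99.0  abs [ 0.622 -0.146]
th10: x 0.160 y 0.102 az 100.0  abs [ 0.622 -0.144]
```

{"name": "step_arm", "arguments": {"series": [{"ax": 0,"ay": 0,"az": 0,"x": 0,"y": 0,"z": -0.04,"claw": 0},{"ax": 0,"ay": 0,"az": 0,"x": 0,"y": 0,"z": -0.08,"claw": 0},{"ax": 0,"ay": 0,"az": 0,"x": 0,"y": 0,"z": -0.11,"claw": 0},{"ax": 0,"ay": 0,"az": 0,"x": 0,"y": 0,"z": -0.11,"claw": 0},{"ax": 0,"ay": 0,"az": 0,"x": 0,"y": 0,"z": -0.11,"claw": 0}]}}

```text
time_s: 13.05
tool_pos: [0.4626, -0.2453, 0.1202]
tool_rot: [180.0, 0.0, 0.1]
force: [-0.0, -0.8, 0.6]
grip_width: 0.0007
```

{"name": "step_arm", "arguments": {"series": [{"ax": 0,"ay": 0,"az": 0,"x": 0.02,"y": 0,"z": 0,"claw": 0},{"ax": 0,"ay": 0,"az": 0,"x": 0.031,"y": -0.001,"z": 0,"claw": 0},{"ax": 0,"ay": 0,"az": 3,"x": 0.037,"y": -0.002,"z": 0,"claw": 0},{"ax": 0,"ay": 0,"az": 6,"x": 0.043,"y": -0.002,"z": 0,"claw": 0},{"ax": 0,"ay": 0,"az": 9,"x": 0.048,"y": -0.003,"z": 0,"claw": 0}]}}

```text
time_s: 13.55
tool_pos: [0.5099, -0.2491, 0.1209]
tool_rot: [-180.0, 0.1, 9.2]
force: [-4.0, 1.8, 1.1]
grip_width: 0.0005
```

{"name": "step_arm", "arguments": {"series": [{"ax": 0,"ay": 0,"az": 3,"x": 0.006,"y": 0,"z": 0,"claw": 0},{"ax": 0,"ay": 0,"az": 9,"x": 0.017,"y": 0.001,"z": 0,"claw": 0},{"ax": 0,"ay": 0,"az": 15,"x": 0.028,"y": 0.003,"z": 0,"claw": 0},{"ax": 0,"ay": 0,"az": 21,"x": 0.039,"y": 0.006,"z": 0,"claw": 0},{"ax": 0,"ay": 0,"az": 27,"x": 0.049,"y": 0.01,"z": 0,"claw": 0},{"ax": 0,"ay": 0,"az": 33,"x": 0.059,"y": 0.015,"z": 0,"claw": 0},{"ax": 0,"ay": 0,"az": 39,"x": 0.069,"y": 0.021,"z": 0,"claw": 0},{"ax": 0,"ay": 0,"az": 45,"x": 0.077,"y": 0.028,"z": 0,"claw": 0},{"ax": 0,"ay": 0,"az": 51,"x": 0.085,"y": 0.036,"z": 0,"claw": 0}]}}

```text
time_s: 14.45
tool_pos: [0.5957, -0.2161, 0.1218]
tool_rot: [179.8, 0.2, 60.2]
force: [-1.5, -4.5, 0.7]
grip_width: 0.0003
```

{"name": "step_arm", "arguments": {"series": [{"ax": 0,"ay": 0,"az": 4,"x": 0.005,"y": 0.006,"z": 0,"claw": 0},{"ax": 0,"ay": 0,"az": 8,"x": 0.009,"y": 0.012,"z": 0,"claw": 0},{"ax": 0,"ay": 0,"az": 12,"x": 0.013,"y": 0.019,"z": 0,"claw": 0},{"ax": 0,"ay": 0,"az": 15,"x": 0.016,"y": 0.024,"z": 0,"claw": 0},{"ax": 0,"ay": 0,"az": 18,"x": 0.018,"y": 0.029,"z": 0,"claw": 0},{"ax": 0,"ay": 0,"az": 20,"x": 0.02,"y": 0.032,"z": 0,"claw": 0}]}}

```text
time_s: 15.05
tool_pos: [0.6169, -0.1836, 0.1222]
tool_rot: [179.7, 0.2, 80.1]
force: [1.6, -6.2, 0.4]
grip_width: 0.0005
```

{"name": "step_arm", "arguments": {"series": [{"ax": 0,"ay": 0,"az": 1,"x": 0,"y": 0.002,"z": 0,"claw": 0},{"ax": 0,"ay": 0,"az": 2,"x": 0.001,"y": 0.004,"z": 0,"claw": 0}]}}

```text
time_s: 15.25
tool_pos: [0.6175, -0.1828, 0.1223]
tool_rot: [179.6, 0.4, 81.9]
force: [1.6, -11.8, 0.1]
grip_width: 0.0006
```

{"name": "step_arm", "arguments": {"series": [{"ax": 0,"ay": 0,"az": 1,"x": 0.001,"y": 0.002,"z": 0,"claw": 0},{"ax": 0,"ay": 0,"az": 2,"x": 0.001,"y": 0.004,"z": 0,"claw": 0}]}}

```text
time_s: 15.45
tool_pos: [0.6187, -0.1798, 0.1224]
tool_rot: [179.6, 0.5, 83.8]
force: [3.0, -11.6, 1.0]
grip_width: 0.0001
```

{"name": "step_arm", "arguments": {"series": [{"ax": 0,"ay": 0,"az": 1,"x": 0,"y": 0.002,"z": 0,"claw": 0},{"ax": 0,"ay": 0,"az": 2,"x": 0.001,"y": 0.004,"z": 0,"claw": 0}]}}

```text
time_s: 15.65
tool_pos: [0.6201, -0.176, 0.1227]
tool_rot: [179.5, 0.5, 85.8]
force: [3.4, -11.5, 0.7]
grip_width: 0.0005
```

{"name": "step_arm", "arguments": {"series": [{"ax": 0,"ay": 0,"az": 1,"x": 0,"y": 0.002,"z": 0,"claw": 0},{"ax": 0,"ay": 0,"az": 1,"x": 0,"y": 0.003,"z": 0,"claw": 0}]}}

```text
time_s: 15.85
tool_pos: [0.6209, -0.1727, 0.1228]
tool_rot: [179.5, 0.5, 86.8]
force: [5.8, -10.9, 0.2]
grip_width: 0.0004
```

{"name": "step_arm", "arguments": {"series": [{"ax": 0,"ay": 0,"az": 1,"x": 0,"y": 0.002,"z": 0,"claw": 0},{"ax": 0,"ay": 0,"az": 1,"x": 0,"y": 0.003,"z": 0,"claw": 0}]}}

```text
time_s: 16.05
tool_pos: [0.6214, -0.1706, 0.1231]
tool_rot: [179.4, 0.6, 87.8]
force: [5.8, -13.2, 0.0]
grip_width: 0.0006
```

{"name": "step_arm", "arguments": {"series": [{"ax": 0,"ay": 0,"az": 0,"x": 0,"y": 0.002,"z": 0,"claw": 0},{"ax": 0,"ay": 0,"az": 0,"x": 0,"y": 0.003,"z": 0,"claw": 0}]}}

```text
time_s: 16.25
tool_pos: [0.6215, -0.1693, 0.1234]
tool_rot: [179.3, 0.7, 87.7]
force: [6.4, -15.5, 0.3]
grip_width: 0.0005
```

{"name": "step_arm", "arguments": {"series": [{"ax": 0,"ay": 0,"az": 0,"x": 0,"y": 0.002,"z": 0,"claw": 0},{"ax": 0,"ay": 0,"az": 0,"x": 0,"y": 0.003,"z": 0,"claw": 0}]}}

```text
time_s: 16.45
tool_pos: [0.6217, -0.168, 0.1237]
tool_rot: [179.3, 0.8, 87.7]
force: [7.3, -18.9, -0.5]
grip_width: 0.0007
```

{"name": "step_arm", "arguments": {"series": [{"ax": 0,"ay": 0,"az": 0,"x": 0,"y": 0.002,"z": 0,"claw": 0},{"ax": 0,"ay": 0,"az": 0,"x": 0,"y": 0.003,"z": 0,"claw": 0}]}}

```text
time_s: 16.65
tool_pos: [0.6218, -0.1669, 0.124]
tool_rot: [179.2, 1.0, 87.6]
force: [7.8, -20.9, -0.1]
grip_width: 0.0004
```

{"name": "step_arm", "arguments": {"series": [{"ax": 0,"ay": 0,"az": 0,"x": 0,"y": 0.001,"z": 0,"claw": 0},{"ax": 0,"ay": 0,"az": 0,"x": 0,"y": 0.002,"z": 0,"claw": 0},{"ax": 0,"ay": 0,"az": 0,"x": 0,"y": 0.002,"z": 0,"claw": 0}]}}

```text
time_s: 16.95
tool_pos: [0.6219, -0.1662, 0.1241]
tool_rot: [179.2, 1.1, 87.6]
force: [8.9, -21.3, -0.7]
grip_width: 0.0008
```

{"name": "step_arm", "arguments": {"series": [{"ax": 0,"ay": 0,"az": 0,"x": 0,"y": 0.002,"z": 0,"claw": 0},{"ax": 0,"ay": 0,"az": 0,"x": 0,"y": 0.003,"z": 0,"claw": 0},{"ax": 0,"ay": 0,"az": 0,"x": 0,"y": 0.003,"z": 0,"claw": 0},{"ax": 0,"ay": 0,"az": 0,"x": 0,"y": 0.003,"z": 0,"claw": 0}]}}

```text
time_s: 17.35
tool_pos: [0.622, -0.165, 0.1244]
tool_rot: [179.1, 1.2, 87.5]
force: [8.0, -24.7, -0.2]
grip_width: 0.0003
```

{"name": "step_arm", "arguments": {"series": [{"ax": 0,"ay": 0,"az": 0,"x": 0,"y": -0.03,"z": 0,"claw": 0},{"ax": 0,"ay": 0,"az": 0,"x": 0,"y": -0.06,"z": 0,"claw": 0},{"ax": 0,"ay": 0,"az": 0,"x": 0,"y": -0.06,"z": 0.045,"claw": 0},{"ax": 0,"ay": 0,"az": 0,"x": 0,"y": -0.06,"z": 0.09,"claw": 0},{"ax": 0,"ay": 0,"az": -6,"x": 0,"y": -0.08,"z": 0.12,"claw": 0},{"ax": 0,"ay": 0,"az": -12,"x": -0.02,"y": -0.12,"z": 0.12,"claw": 0},{"ax": 0,"ay": 0,"az": -18,"x": -0.04,"y": -0.16,"z": 0.12,"claw": 0},{"ax": 0,"ay": 0,"az": -24,"x": -0.06,"y": -0.2,"z": 0.12,"claw": 0},{"ax": 0,"ay": 0,"az": -30,"x": -0.08,"y": -0.24,"z": 0.12,"claw": 0},{"ax": 0,"ay": 0,"az": -30,"x": -0.1,"y": -0.27,"z": 0.12,"claw": 0},{"ax": 0,"ay": 0,"az": -30,"x": -0.1,"y": -0.27,"z": 0.12,"claw": 0}]}}

```text
time_s: 18.45
tool_pos: [0.5128, -0.4254, 0.2413]
tool_rot: [179.9, 0.2, 57.5]
force: [-0.4, -0.5, 0.2]
grip_width: 0.0007
```

```bash
python3 look.py 6 top scene
```

```text
{'time_s': 18.45, 'qpos': [7.154, 23.491, 41.056, 81.075, -15.159, 80.985, 15.634], 'tool_pos': [0.513, -0.425, 0.241], 'tool_rot': [179.942, 0.229, 57.46], 'force': [-0.382, -0.535, 0.209], 'grip_width': 0.0007361746477485801}
```

View pics/top6.png

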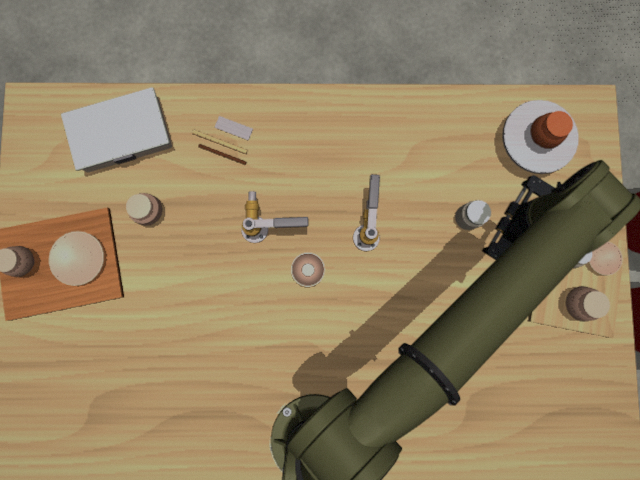

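The top view shows lever B now along its spout, with the grip at about (374,190), and lever A across its spout at (290,222). The bowl, vase and jar look unmoved.

```bash
python3 ang.py pics/top6.png 364 172 386 208; python3 ang.py pics/top6.png 272 212 312 230
python3 - <<'E'
import cv2,numpy as np
a=cv2.imread('pics/top6.png')
cv2.imwrite('pics/cb6.png',cv2.resize(a[165:260,340:400],None,fx=6,fy=6,interpolation=cv2.INTER_CUBIC))
b=cv2.imread('pics/top0.png')
for n,(x,y,w,h) in dict(vase=(120,185,50,45),bowl=(285,245,45,45),jar=(455,195,25,40)).items():
    print(n,np.abs(a[y:y+h,x:x+w].astype(int)-b[y:y+h,x:x+w]).mean())
from h import *
for P,G in [((368.5*0+371.7,232.7),(374.3,190))]:
    P=onz('top',*P,.13);G=onz('top',*G,.132);d=G-P;print(np.degrees(np.arctan2(d[1],d[0])),np.hypot(*d[:2]))
E
```

```text
pics/top6.png area 301 centre [ 0.6185 -0.1481] ang -4.73
pics/top6.png area 320 centre [0.5426 0.0557] ang -88.18
vase 13.758222222222223
bowl 14.019917695473252
jar 13.758666666666667
-4.229201209772848 0.1053340462947329
```

View pics/cb6.png

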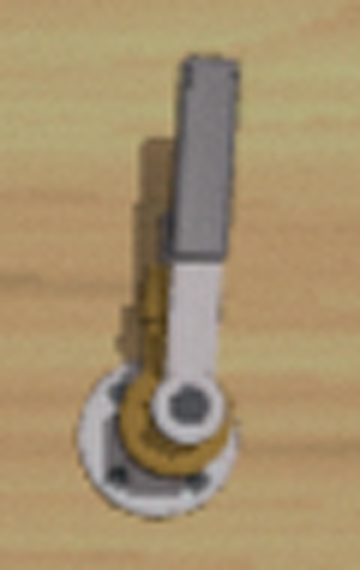

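Lever B sits at about -4.5°, roughly 84.5° of travel. I'll re-press B as I did A, to confirm it is on the stop.

{"name": "step_arm", "arguments": {"series": [{"ax": 0,"ay": 0,"az": 5,"x": 0.02,"y": 0.04,"z": 0,"claw": 0},{"ax": 0,"ay": 0,"az": 11,"x": 0.04,"y": 0.08,"z": 0,"claw": 0},{"ax": 0,"ay": 0,"az": 17,"x": 0.06,"y": 0.12,"z": 0,"claw": 0},{"ax": 0,"ay": 0,"az": 23,"x": 0.08,"y": 0.16,"z": 0,"claw": 0},{"ax": 0,"ay": 0,"az": 28,"x": 0.1,"y": 0.2,"z": 0,"claw": 0},{"ax": 0,"ay": 0,"az": 28,"x": 0.107,"y": 0.214,"z": 0,"claw": 0},{"ax": 0,"ay": 0,"az": 28,"x": 0.107,"y": 0.214,"z": -0.04,"claw": 0},{"ax": 0,"ay": 0,"az": 28,"x": 0.107,"y": 0.214,"z": -0.08,"claw": 0},{"ax": 0,"ay": 0,"az": 28,"x": 0.107,"y": 0.214,"z": -0.12,"claw": 0},{"ax": 0,"ay": 0,"az": 28,"x": 0.107,"y": 0.214,"z": -0.12,"claw": 0},{"ax": 0,"ay": 0,"az": 28,"x": 0.107,"y": 0.214,"z": -0.12,"claw": 0}]}}

```text
time_s: 19.65
tool_pos: [0.6254, -0.2042, 0.1202]
tool_rot: [-180.0, -0.0, 86.1]
force: [-0.2, -0.2, 0.9]
grip_width: 0.0008
```

{"name": "step_arm", "arguments": {"series": [{"ax": 0,"ay": 0,"az": 0,"x": 0,"y": 0.01,"z": 0,"claw": 0},{"ax": 0,"ay": 0,"az": 0,"x": 0,"y": 0.02,"z": 0,"claw": 0},{"ax": 0,"ay": 0,"az": 0,"x": 0,"y": 0.03,"z": 0,"claw": 0},{"ax": 0,"ay": 0,"az": 0,"x": 0,"y": 0.038,"z": 0,"claw": 0},{"ax": 0,"ay": 0,"az": 0,"x": 0,"y": 0.038,"z": 0,"claw": 0}]}}

```text
time_s: 20.15
tool_pos: [0.6263, -0.1696, 0.1214]
tool_rot: [179.7, 0.3, 86.0]
force: [2.1, -6.0, 0.0]
grip_width: 0.0008
```

{"name": "step_arm", "arguments": {"series": [{"ax": 0,"ay": 0,"az": 0,"x": 0,"y": 0.003,"z": 0,"claw": 0},{"ax": 0,"ay": 0,"az": 0,"x": 0,"y": 0.006,"z": 0,"claw": 0},{"ax": 0,"ay": 0,"az": 0,"x": 0,"y": 0.006,"z": 0,"claw": 0}]}}

```text
time_s: 20.45
tool_pos: [0.6263, -0.1687, 0.1219]
tool_rot: [179.6, 0.6, 85.8]
force: [3.6, -13.3, -0.0]
grip_width: 0.0006
```

{"name": "step_arm", "arguments": {"series": [{"ax": 0,"ay": 0,"az": 0,"x": 0,"y": 0.003,"z": 0,"claw": 0},{"ax": 0,"ay": 0,"az": 0,"x": 0,"y": 0.006,"z": 0,"claw": 0},{"ax": 0,"ay": 0,"az": 0,"x": 0,"y": 0.006,"z": 0,"claw": 0}]}}

```text
time_s: 20.75
tool_pos: [0.6263, -0.167, 0.1225]
tool_rot: [179.5, 0.9, 85.6]
force: [4.2, -19.6, -0.3]
grip_width: 0.0002
```

{"name": "step_arm", "arguments": {"series": [{"ax": 0,"ay": 0,"az": 0,"x": 0,"y": 0.002,"z": 0,"claw": 0},{"ax": 0,"ay": 0,"az": 0,"x": 0,"y": 0.004,"z": 0,"claw": 0},{"ax": 0,"ay": 0,"az": 0,"x": 0,"y": 0.004,"z": 0,"claw": 0},{"ax": 0,"ay": 0,"az": 0,"x": 0,"y": 0.004,"z": 0,"claw": 0}]}}

```text
time_s: 21.15
tool_pos: [0.6264, -0.1657, 0.1228]
tool_rot: [179.4, 1.1, 85.5]
force: [4.7, -22.5, -1.6]
grip_width: 0.0006
```

{"name": "step_arm", "arguments": {"series": [{"ax": 0,"ay": 0,"az": 0,"x": 0,"y": -0.03,"z": 0,"claw": 0},{"ax": 0,"ay": 0,"az": 0,"x": 0,"y": -0.06,"z": 0,"claw": 0},{"ax": 0,"ay": 0,"az": 0,"x": 0,"y": -0.06,"z": 0.045,"claw": 0},{"ax": 0,"ay": 0,"az": 0,"x": 0,"y": -0.06,"z": 0.09,"claw": 0},{"ax": 0,"ay": 0,"az": -6,"x": 0,"y": -0.08,"z": 0.12,"claw": 0},{"ax": 0,"ay": 0,"az": -12,"x": -0.02,"y": -0.12,"z": 0.12,"claw": 0},{"ax": 0,"ay": 0,"az": -18,"x": -0.04,"y": -0.16,"z": 0.12,"claw": 0},{"ax": 0,"ay": 0,"az": -24,"x": -0.06,"y": -0.2,"z": 0.12,"claw": 0},{"ax": 0,"ay": 0,"az": -30,"x": -0.08,"y": -0.24,"z": 0.12,"claw": 0},{"ax": 0,"ay": 0,"az": -30,"x": -0.1,"y": -0.27,"z": 0.12,"claw": 0},{"ax": 0,"ay": 0,"az": -30,"x": -0.1,"y": -0.27,"z": 0.12,"claw": 0}]}}

```text
time_s: 22.25
tool_pos: [0.5195, -0.4273, 0.2407]
tool_rot: [180.0, 0.2, 55.4]
force: [-1.0, -0.0, 0.1]
grip_width: 0.0005
```

```bash
python3 look.py 7 top scene;python3 ang.py pics/top7.png 364 172 386 208; python3 ang.py pics/top7.png 272 212 312 230
python3 - <<'E'
import cv2,numpy as np
s=cv2.imread('pics/scene7.png');s0=cv2.imread('pics/scene0.png')
f=lambda s:cv2.resize(s[170:310,215:425],None,fx=2,fy=2,interpolation=cv2.INTER_CUBIC)
cv2.imwrite('pics/sc7.png',np.vstack([f(s0),f(s)]))
t0=cv2.imread('pics/top0.png');t=cv2.imread('pics/top7.png')
for n,(x,y,w,h) in dict(vase=(120,185,50,45),bowl=(285,245,45,45),jar=(455,195,30,35)).items():
    print(n,cv2.phaseCorrelate(cv2.cvtColor(t0[y:y+h,x:x+w],6).astype(float),cv2.cvtColor(t[y:y+h,x:x+w],6).astype(float)))
E
```

```text
{'time_s': 22.25, 'qpos': [7.217, 24.463, 41.264, 80.077, -15.804, 81.281, 13.693], 'tool_pos': [0.52, -0.427, 0.241], 'tool_rot': [179.951, 0.247, 55.435], 'force': [-1.014, -0.047, 0.09], 'grip_width': 0.00046145267084737087}
pics/top7.png area 300 centre [ 0.6185 -0.1482] ang -4.99
pics/top7.png area 322 centre [0.5425 0.0557] ang -88.16
vase ((0.1402493448264579, 0.5658526057844142), 0.9657776544673913)
bowl ((0.4982821553066472, 0.4608241335580061), 0.9947711159495743)
jar ((-0.09375187403311536, -0.02468679302474186), 0.9528461233570035)
```

View pics/sc7.png

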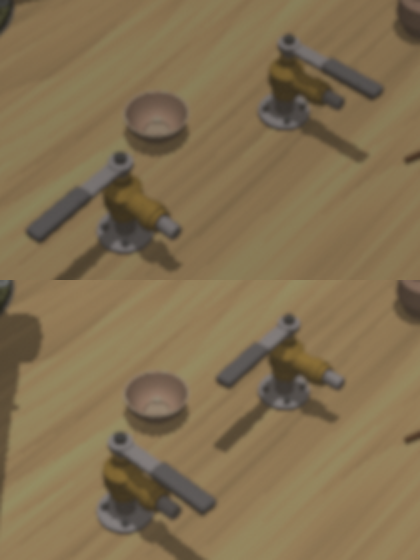

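In the before/after scene pictures, lever A has gone from along its spout to across it, and lever B the reverse. The bodies and the bowl are unchanged. B stayed put under the second press (-4.7° before, -5.0° after, within measurement noise), so I'm handing in.

```bash
python3 -c "
from cell import workorder; print(workorder.sign_off())"
```

```text
the job is handed in; nothing more can be done
None
```

I shut valve A first, then opened valve B, pushing each lever with the closed fingertips through its stiff last degrees to the stop. The job was handed in at about 22 s, with the gripper clear of everything.

- **Stops:** I pressed each lever a second time, at about 25 N on A and 22 N on B, roughly 2.5 N m. Neither moved beyond measurement noise: A stayed at -88.0°, and B read -4.7° then -5.0°. Both presses were under the 3 N m slip limit.
- **Bodies and pots:** The valve bodies show no visible twist, and the bowl, vase and jar show no movement beyond about half a pixel.
- **Disagreement:** The camera shows only about 85° of travel for each lever. Allowing for where they could have started, that is 1–2° less than I expected. The levers not moving under the second press points to measurement error of about 1° rather than a lever short of its stop, but I could not confirm that from the images.

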